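# Knock a stuck tile out of its press mould

## Task

A relief tile has stuck in its white plaster press mould: carry the mould upright to the knockout stand, feel lightly for the hole in its underside with the upright steel rod, never ramming plaster on steel, and press it gently and steadily down until it sits on the stop collar, so that the rod comes up through the hole and lifts the tile proud of the rim. Leave the mould sitting there, take out the tile and lay it gently flat, pattern up, on the round wooden drying bat. Leave everything else where it is.

Things in the scene. Friction and masses are not known exactly. Their poses are not given: they have to be found in the camera images.
- stand: knockout stand screwed to the table: green slotted base plate 150 (x) x 84 (y) x 12 mm, a steel post clamped upright in the slot. Origin: underside of the base at mid-slot; x along the slot, z up. The post is clamped up to 15 mm either way from mid-slot along x, at y = 0; where is NOT measured and differs each time: see it or feel for it. Its clamp holds against all forces allowed here
- collar_level (a point): point of the stand at mid-slot, 55 mm above the table: top height of the post's stop collar, 42 mm diameter, faced with black rubber that gives 3 mm at 5 N/mm. Above it the knockout rod, 9 mm diameter, 31 mm long, tip flat with a 1 mm chamfer; it stands on a stiff pad that gives 3 mm at 8 N/mm. Below it a 17 mm column, brass nut, foot 34x34 mm. All on one axis, up to 15 mm from here along the slot
- mould: white plaster press mould, a loose square block 64x64x34 mm, about 0.25 kg, with a brass strap round its foot. Origin: centre of its underside, z up. Grasp it by two opposite sides; any heading over the rod will do. Fully down, its underside lies on the rubber of the stop collar. The plaster chips if it is pressed on the stand with more than about 40 N
- mould_hole (a point): middle of the mouth of the knockout hole, at the centre of the mould's underside: 12 mm square, sides parallel to the mould's, edge hardly broken, running straight up 17 mm through the mould's floor into the cavity. The rod enters only within about 2 to 3 mm of centre, else the underside stands on the rod tip, 31 mm above the collar
- mould_rim (a point): centre of the mould's open top, 34 mm above its underside. The cavity is 40 mm square and 17 mm deep; with the mould on the collar the rod reaches 14 mm above the cavity floor
- tile: terracotta relief tile, rosette on top, 38x38x15 mm, 45 g, loose but stuck in the cavity, top 2 mm below the rim, sides parallel to the mould's. Origin: centre of its underside, z up. 7 to 17 N from below shift it; risen 6 mm it comes free and rests on the rod. At the full 14 mm it stands 12 mm proud: pinch two opposite sides, fingertips just above the rim. More than about 25 N from the rod cracks it
- bat: round plywood drying bat, 240 mm diameter, 12 mm thick, fixed on the table at the right. Origin: centre of its underside, z up. Two finished tiles of the same kind stand fixed on its +x side, their middles 83 mm from the bat's centre, 28 mm to either side of its x axis; the rest is free
- cup: plain beige bisque tumbler, 65 mm wide, 67 mm high, standing behind the work to the right; origin under its middle. Bystander
- stamp_wood: small wooden pattern stamp standing on end, 19x19x54 mm, behind the stand; origin under its middle. Bystander
- stamp_red: small red-brown clay stamp standing on end, 19x19x54 mm, beside the wooden one; origin under its middle. Bystander
- brush: round glaze brush lying at the left, 198 mm long; origin under its middle. Bystander
Things that resemble listed ones, but are neither listed nor needed, are in the scene too. Of the things that look like the tile, the smaller one is meant.

How it is judged:
On the way:
1. the mould sits upright on the stop collar with the rod up through its hole, and the tile has been pushed at least 11 mm up out of its place (z of mould in the frame of stand between 0.051 and 0.057 m and horizontal distance between mould and stand below 0.02 m and angle between mould's own z axis and vertical below 0.06 rad and z of tile in the frame of mould above 0.028 m and horizontal distance between tile and mould below 0.006 m), for 0.2 s.
At the end, for the whole second after the job is handed in: the tile lies flat (within 0.08 rad), pattern up and at rest on the bat, its middle within 100 mm of the bat's centre; the mould still sits level on the stop collar of the stand (underside 51 to 57 mm above the stand's origin, within 20 mm of it sideways, within 0.06 rad of level) (horizontal distance between tile and bat below 0.1 m and z of tile in the frame of bat between 0.0105 and 0.0145 m and angle between tile's own z axis and vertical below 0.08 rad and linear speed of each of tile, mould below 0.02 m/s and z of mould in the frame of stand between 0.051 and 0.057 m and horizontal distance between mould and stand below 0.02 m and angle between mould's own z axis and vertical below 0.06 rad); the robot touches nothing.
It fails at once if the mould is pressed on the stand with more than 40 N (contact force between mould and stand above 40 N).
It fails at once if the rod presses the tile with more than 25 N (contact force between tile and stand above 25 N).
It fails at once if the tile is let fall (not held by fingers or mould and faster than 0.6 m/s, a drop of about 2 cm), or pressed on the bat with more than 45 N ((linear speed of tile above 0.6 m/s and contact force between the fingers and tile below 0.1 N and contact force between tile and mould below 0.1 N) or contact force between tile and bat above 45 N).
It fails at once if the mould or tile is tipped more than 0.5 rad (angle between any of mould, tile's own z axis and vertical above 0.5 rad).
It fails at once if a bystander is moved more than 30 mm (distance of any of cup, stamp_wood, stamp_red, brush from where it was at the start of the episode above 0.03 m).
It also fails if it takes over 72 s, if anything falls off the work surface, if the arm or the gripper's body presses on something with over 40 N, if the wrist force passes 120 N, or if a joint passes its speed limit or range.

## Robot

A 6-joint arm with a two-finger parallel gripper is mounted at the origin on a cart in front of the work surface, level with it; the furniture and walls round the work are solid. World frame = base frame: x ahead of the robot, y to its left, z up, the work surface at z = 0. Lengths are in m, angles in rad, forces in N, time in s.
With the tool pointing down it reaches from about 0.35 to 0.975 m from the base axis. Payload 4.9 kg.
Tool frame: the origin (TCP) lies on the front face of the gripper's body, between the roots of the fingers; the fingertips stand ctrl.finger_overhang ahead of it and the grasp point (between the pads) lies 54 mm ahead of it (ctrl.finger_overhang is the distance from the TCP to the fingertips, in m); z points along the fingers, y is the line along which they close (so a half turn about z gives the same grasp; the last joint's range is limited). The gripper opens to 85 mm and grips with 20 to 120 N. Pads are 22 mm wide; open, the fingers measure 114 mm over their backs; the gripper's body (76 mm by 85 mm) begins 54 mm behind the grasp point. The pads swing forward as they close: fully open they stand 13 mm farther back than shut.
Start: joints at [1.107, 0.053, 1.613, -0, 1.476, -0.119], TCP at [0.211, 0.588, 0.304] pointing down, gripper open.
Joint ranges: [-3.01, 3.01], [-1.01, 2.22], [0.06, 2.58], [-1.02, 4.17], [0.09, 2.62], [-3.14, 3.14]. Speed limits (rad/s): [2.57, 2.57, 3.14, 3.14, 3.14, 3.14].

## Interface

Orientations are given as a rotation vector (axis times angle).
In Python, from station import ctrl, vision gives the robot as it stands. The module is installed in compiled form; this text tells all that it offers.
- The arm moves only by the tool drive_tool, never from a script. Its argument "rows" is a list of rows, each a list of 2 entries, a list of its own where there are three numbers: the shift along the tool's x, y, z in m, then the turn about the tool's z in rad. A call has 1 to 10 rows; each row shifts and turns the commanded pose from where the row before left it, along the tool's axes as they then stand; what a row does not reach is not made up. A row lasts 1/10 s, in which the tool goes at most 50 mm and 8.59 degrees, less where a joint would pass 70% of its speed; a pose out of reach is approached as far as the arm can. A call with a gripper value outside its range is refused whole. "jaw" is the closure, from 0 (fully open) to 1 (shut), set as the call begins (left out, the last holds). The fingers move at their own pace and stop on an object; "grip_force" is the grip in N (left out, the last holds). Time passes only in rows, so rows that do not move let the fingers close. It gives the time, the measured TCP pose, the force, the opening and the grip force at its end, in the units of the state.
- ctrl.get_obs(): the state, without advancing time (a new reading comes with each control period).
- vision.get_image(name): name is "scene" or "side" or "wrist"; returns a dict with "image" (480x640x3 uint8, blue, green, red), "vertical_fov" (degrees; the focal length in pixels is half the picture's height over the tangent of half this angle, whatever the lens; pixels are square), "cx", "cy" (the principal point, pixels), "R" (3x3) and "t" (3): a world point X has camera coordinates R X + t. Camera axes: x right, y down, z forward; pixel columns grow to the right and rows downward; lengths in m; the calibration is good to about 2 mm. A picture is of the moment at which its call begins. There is no depth.
- ctrl.finish_job(): hands the job in; it is judged then, once.
The state is a dict: "t": time; "q": joint angles; "dq": joint speeds; "effort": joint torques, N m; "tool_pos": TCP position; "tool_rot": TCP orientation; "contact_force": force on the tool from outside, world axes, zero at the start; "wrist_torque": the same for the moment, N m; "opening": finger opening in m; "grip_force": force on a finger pad.
Only numpy, scipy, OpenCV 4.12 (cv2) and the standard library are available. Lean on these libraries where they do the work, as an engineer would, in place of code of your own. Each camera call takes 0.05 s, during which the arm holds its last target. There are 200 camera calls.

## Working session

There is one attempt and no reset: what is moved stays moved. The work goes in short steps, Python scripts to look and compute and a tool call to move; the robot and the scene stay as the last step left them, time stands still between calls to the robot, and variables do not carry over. Pictures are saved under pics/ and viewed, at most 11 in all, crops included, and the job is handed in when it is done.

Besides the shell and the picture viewer there is one more tool, called after ">>>" by a JSON object that holds its "api" and its "payload", one argument or row to a line. drive_tool: Moves the arm, as the interface text tells. Its arguments: {"type":"object","properties":{"rows":{"type":"array","items":{"type":"array"}},"jaw":{"type":"number"},"grip_force":{"type":"number"}},"required":["rows"]}

```bash
mkdir -p pics
cat > h.py <<'E'
import numpy as np, cv2
from scipy.spatial.transform import Rotation as Ro
from station import ctrl, vision
def cap(n,f):
    d=vision.get_image(n); cv2.imwrite('pics/%s.png'%f,d['image']); return d
def ray(d,u,v,z):
    f=240/np.tan(np.radians(d['vertical_fov'])/2)
    R=np.array(d['R']);t=np.array(d['t']); c=-R.T@t
    r=R.T@np.array([(u-d['cx'])/f,(v-d['cy'])/f,1]); return c+r*(z-c[2])/r[2]
def proj(d,X):
    f=240/np.tan(np.radians(d['vertical_fov'])/2)
    p=np.array(d['R'])@np.array(X)+d['t']; return d['cx']+f*p[0]/p[2], d['cy']+f*p[1]/p[2]
E
python3 - <<'E'
from h import *
import pickle
D={n:cap(n,n+'0') for n in('scene','side','wrist')}
pickle.dump(D,open('d0.pkl','wb'))
for n in D: d=D[n];print(n,d['vertical_fov'],d['cx'],d['cy'],-np.array(d['R']).T@d['t'])
o=ctrl.get_obs();print(o, ctrl.finger_overhang)
E
```

```text
scene 42.113777460693406 309.8334638441343 233.39100705701637 [ 0.17113489 -0.73333281  1.18601628]
side 46.30478209113272 313.6503392875993 247.92430146934385 [-0.00901022  0.9700794   0.77188243]
wrist 66.36443571604632 315.3381420296068 237.596859105169 [0.13204444 0.61598111 0.37307151]
{'t': 0.15, 'q': array([ 1.10698645e+00,  5.31947634e-02,  1.61397480e+00, -2.88791658e-05,
        1.47597651e+00, -1.18983105e-01]), 'dq': array([-0.00023395, -0.00072403, -0.00228639, -0.00108485, -0.00027011,
        0.00029117]), 'effort': array([ 5.87694808e-05, -3.94247246e+01, -3.70718586e+01, -1.71752795e-04,
        4.72448766e-03,  8.45278493e-06]), 'tool_pos': array([0.21110118, 0.58788026, 0.30295409]), 'tool_rot': array([-5.38896789e-01, -3.09460147e+00,  2.34990849e-03]), 'contact_force': array([-0.02418406, -0.38226116, -0.34958817]), 'wrist_torque': array([-0.0183565 , -0.01920748, -0.05424523]), 'grip_force': 0.0, 'opening': 0.08532988308875625} 0.0726
```

View pics/scene0.png

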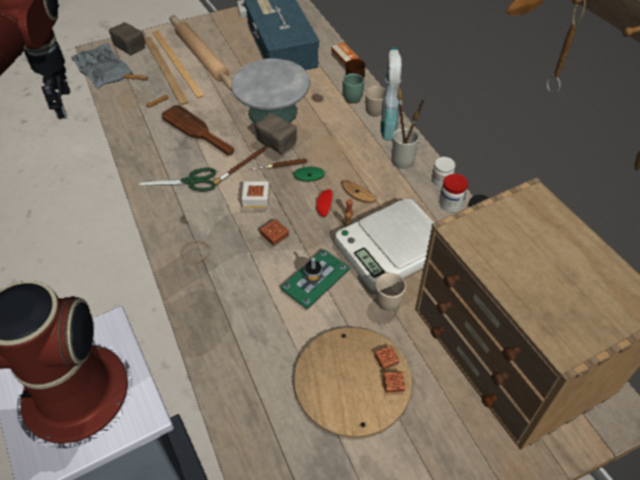

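View pics/side0.png

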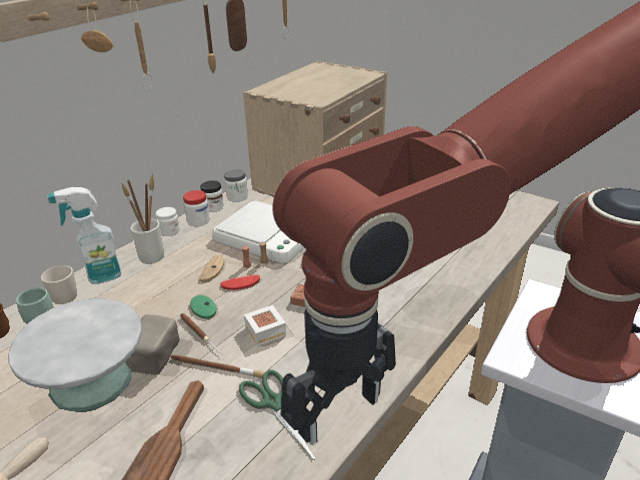

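The scene view shows the mould with its tile at (255,193), a loose tile at (273,231), the stand at (315,277), the bat at (353,380), the cup at (390,292) and the stamps at (347,210). In the side view the mould is at (266,323).

Run:
```python
from h import *
import pickle
D=pickle.load(open('d0.pkl','rb'))
def red(n,box,z):
    d=D[n];x0,y0,x1,y1=box
    hsv=cv2.cvtColor(d['image'],cv2.COLOR_BGR2HSV)[y0:y1,x0:x1]
    m=(((hsv[...,0]<14)|(hsv[...,0]>172))&(hsv[...,1]>90)&(hsv[...,2]>60)).astype(np.uint8)
    c=max(cv2.findContours(m,0,2)[0],key=cv2.contourArea)
    w=np.array([ray(d,p[0][0]+x0,p[0][1]+y0,z)[:2] for p in c],np.float32)
    print(n,cv2.minAreaRect(w*1000))
red('scene',(238,176,272,212),.032)
red('side',(245,303,285,338),.032)
d=D['scene'];hsv=cv2.cvtColor(d['image'],cv2.COLOR_BGR2HSV)
x0,y0,x1,y1=270,240,360,315
h=hsv[y0:y1,x0:x1]
m=((h[...,0]>60)&(h[...,0]<95)&(h[...,1]>100)).astype(np.uint8)
ps=np.argwhere(m)
w=np.array([ray(d,p[1]+x0,p[0]+y0,.012)[:2] for p in ps],np.float32)
print('stand',cv2.minAreaRect(w*1000))
print('rodtip~',ray(d,314,260,.086),'bat',ray(d,353,381,.012),'tiles',ray(d,387,356,.027),ray(d,395,382,.027),'cup',ray(d,391,285,.067),'stamps',ray(d,348,203,.054))
cv2.imwrite('pics/crop.png',cv2.resize(d['image'][170:330,230:430],None,fx=4,fy=3.75,interpolation=2)[:600])
```

```text
scene ((556.2916259765625, 302.22991943359375), (31.46769905090332, 35.85624313354492), 60.25017166137695)
side ((558.0623779296875, 300.0909423828125), (35.570404052734375, 33.57554244995117), 59.680973052978516)
stand ((563.669921875, 3.1721572875976562), (147.82391357421875, 82.12078857421875), 18.71294593811035)
rodtip~ [ 0.55989739 -0.0012484   0.086     ] bat [ 0.50564023 -0.26109947  0.012     ] tiles [ 0.59169225 -0.25356558  0.027     ] [ 0.57369696 -0.31018107  0.027     ] cup [ 0.67908521 -0.13040903  0.067     ] stamps [0.72811727 0.13156796 0.054     ]
```

View pics/crop.png

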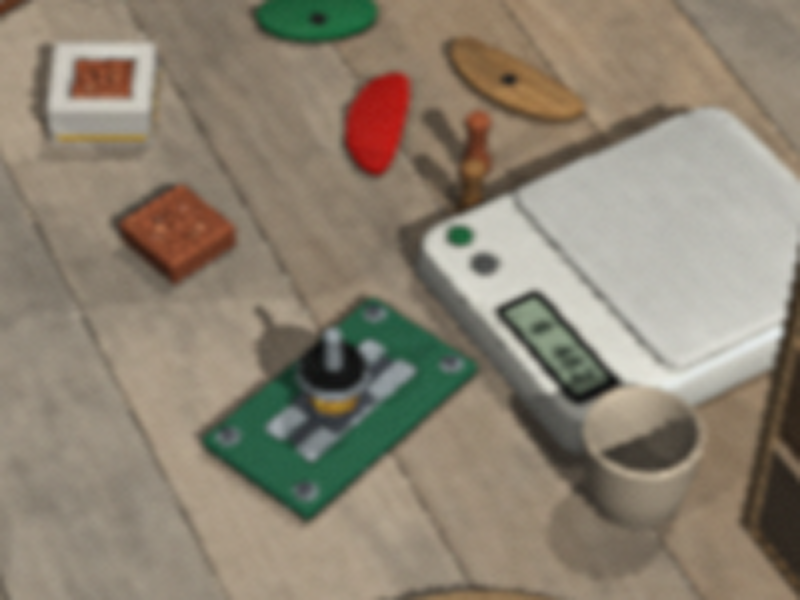

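```bash
cat >> h.py <<'E'
def go(x,y,z,yaw=None):
    "print tool-frame shift and turn to reach TCP xyz with tool-y heading yaw (deg, mod 180)"
    o=ctrl.get_obs();M=Ro.from_rotvec(o['tool_rot']).as_matrix()
    s=M.T@(np.array([x,y,z])-o['tool_pos']);a=np.degrees(np.arctan2(M[1,1],M[0,1]))
    t=None if yaw is None else (a-yaw+90)%180-90
    print('t',o['t'],'pos',o['tool_pos'].round(4),'yaw',round(a,2),'tilt',M[:,2].round(4),'shift mm',(s*1000).round(1),'turn',None if t is None else np.radians(t).round(4),'F',o['contact_force'].round(2),'open',round(o['opening'],4),'g',o['grip_force'])
    return M
E
python3 - <<'E'
from h import *
import pickle
D=pickle.load(open('d0.pkl','rb'))
M=go(.52,.02,.30,60)
d=D['wrist'];R=np.array(d['R']);c=-R.T@d['t']
print('cam axes in tool',(M.T@R.T).round(3),'cam pos in tool',M.T@(c-ctrl.get_obs()['tool_pos']))
E
```

```text
t 0.15 pos [0.2111 0.5879 0.303 ] yaw 70.24 tilt [-7.0e-04 -1.4e-03 -1.0e+00] shift mm [-482.7 -430.     3.5] turn 0.1788 F [-0.02 -0.38 -0.35] open 0.0853 g 0.0
cam axes in tool [[ 0.001 -0.946 -0.324]
 [ 1.     0.001 -0.   ]
 [ 0.001 -0.324  0.946]] cam pos in tool [ 0.08391295 -0.00038532 -0.07010384]
```

>>> {"api": "drive_tool", "payload": {
  "rows": [
    [[-0.031, -0.0256, 0], 0],
    [[-0.031, -0.0256, 0], 0],
    [[-0.031, -0.0256, 0], 0],
    [[-0.031, -0.0256, 0], 0],
    [[-0.031, -0.0256, 0], 0],
    [[-0.031, -0.0256, 0], 0],
    [[-0.031, -0.0256, 0], 0],
    [[-0.031, -0.0256, 0], 0],
    [[-0.031, -0.0256, 0], 0],
    [[-0.031, -0.0256, 0], 0]
  ]
}}

```text
t: 1.15
tool_pos: [0.4168, 0.2409, 0.3037]
tool_rot: [-0.539, -3.095, -0.0]
contact_force: [0.5, 0.3, -0.0]
opening: 0.0854
grip_force: 0.0
```

>>> {"api": "drive_tool", "payload": {
  "rows": [
    [[-0.031, -0.0256, 0.009], 0],
    [[-0.031, -0.0256, 0.009], 0],
    [[-0.031, -0.0256, 0.009], 0],
    [[-0.031, -0.0256, 0.009], 0],
    [[-0.031, -0.0256, 0.009], 0],
    [[-0.031, -0.0256, 0.008], 0],
    [[-0.031, -0.0256, 0], 0],
    [[0, 0, 0], 0.09],
    [[0, 0, 0], 0.089],
    [[0, 0, 0], 0]
  ]
}}

```text
t: 2.15
tool_pos: [0.56, 0.0001, 0.2504]
tool_rot: [-0.814, -3.033, 0.0]
contact_force: [-0.1, 0.4, 0.7]
opening: 0.0855
grip_force: 0.0
```

Run:
```python
from h import *
import pickle
d=cap('wrist','w1');pickle.dump(d,open('d1.pkl','wb'))
go(.557,.301,.25,60)
print(proj(d,[.56,0,.086]))
```

```text
t 2.2 pos [5.600e-01 4.000e-04 2.505e-01] yaw 60.08 tilt [-7.e-04  1.e-04 -1.e+00] shift mm [152.6 259.1   0.5] turn 0.0013 F [-0.29 -0.05 -0.51] open 0.0856 g 0.0
(np.float64(315.96159080988093), np.float64(242.71301380900871))
```

View pics/w1.png

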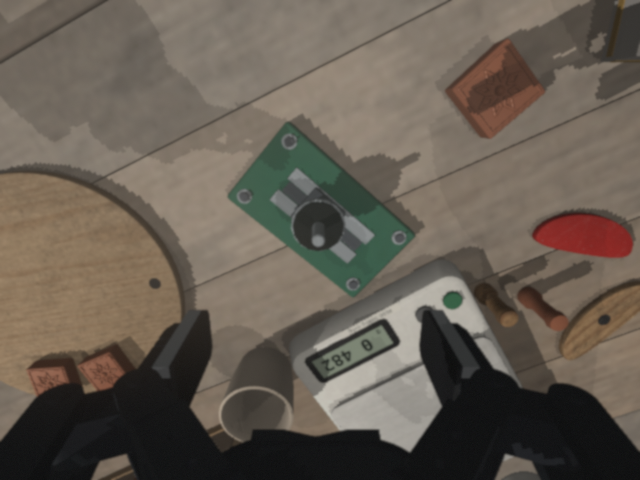

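The wrist view shows the rod tip at about (318,239), the black collar centred near (317,226), the bat's dark edge at left and the cup at (255,410).

Run:
```python
from h import *
import pickle
d=pickle.load(open('d1.pkl','rb'))
im=d['image'];x0,y0=285,195
c=im[y0:258,x0:350];hsv=cv2.cvtColor(c,cv2.COLOR_BGR2HSV)
dark=(hsv[...,2]<70).astype(np.uint8)
k=max(cv2.findContours(cv2.morphologyEx(dark,3,np.ones((5,5))),0,2)[0],key=cv2.contourArea)
(cx,cy),r=cv2.minEnclosingCircle(k); e=cv2.fitEllipse(k); print('collar',cx+x0,cy+y0,r,e[0][0]+x0,e[0][1]+y0,e[1])
print(ray(d,cx+x0,cy+y0,.055),ray(d,e[0][0]+x0,e[0][1]+y0,.055))
print('tip',ray(d,318,239.5,.086))
g=cv2.cvtColor(im,cv2.COLOR_BGR2HSV);m=((g[...,0]>60)&(g[...,0]<95)&(g[...,1]>90));m[:, 425:]=0;m[300:]=0;m[:100]=0
w=np.array([ray(d,p[1],p[0],.012)[:2] for p in np.argwhere(m)],np.float32)
print(cv2.minAreaRect(w*1000))
cv2.imwrite('pics/w1c.png',cv2.resize(im[195:258,285:350],None,fx=8,fy=8,interpolation=cv2.INTER_CUBIC))
```

```text
collar 321.5 216.08490562438965 34.65299606323242 320.2506866455078 212.3012809753418 (50.67486572265625, 79.46090698242188)
[0.55330309 0.00868266 0.055     ] [0.55029128 0.0093243  0.055     ]
tip [0.55868866 0.0023485  0.086     ]
((613.2813720703125, 12.020797729492188), (44.01832962036133, 60.84627914428711), 23.291933059692383)
```

View pics/w1c.png

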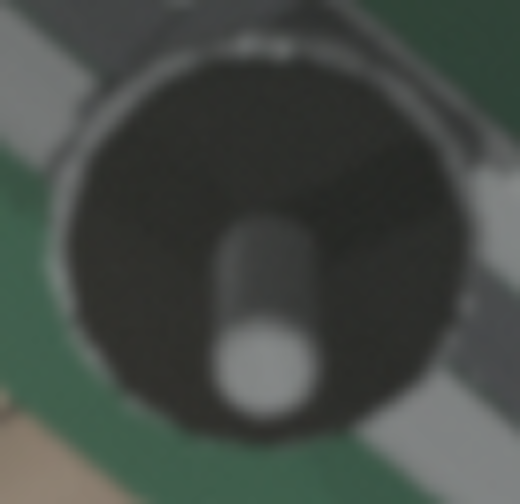

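The crop shows the rod tip's flat end centred at crop (266,370), which is (317.8,240.8) in the image. The collar is centred at crop (268,247), or (318.1,225.4).

Run:
```python
from h import *
import pickle
d=pickle.load(open('d1.pkl','rb'))
print('tip',ray(d,317.75,240.75,.086),'collar',ray(d,318.1,225.4,.055))
go(.557,.301,.22,60)
```

```text
tip [0.55938175 0.00175532 0.086     ] collar [0.55835995 0.00284078 0.055     ]
t 2.2 pos [5.600e-01 4.000e-04 2.505e-01] yaw 60.08 tilt [-7.e-04  1.e-04 -1.e+00] shift mm [152.5 259.1  30.5] turn 0.0013 F [-0.29 -0.05 -0.51] open 0.0856 g 0.0
```

>>> {"api": "drive_tool", "payload": {
  "rows": [
    [[0.019, 0.0324, 0], 0],
    [[0.019, 0.0324, 0], 0],
    [[0.019, 0.0324, 0], 0],
    [[0.019, 0.0324, 0.009], 0],
    [[0.019, 0.0324, 0.009], 0],
    [[0.019, 0.0324, 0.009], 0],
    [[0.019, 0.0324, 0.014], 0],
    [[0.019, 0.0324, 0.014], 0],
    [[0, 0, 0], 0],
    [[0, 0, 0], 0]
  ]
}}

```text
t: 3.2
tool_pos: [0.5574, 0.3018, 0.1952]
tool_rot: [-0.808, -3.035, 0.002]
contact_force: [0.1, -0.3, 0.3]
opening: 0.0852
grip_force: 0.0
```

Run:
```python
from h import *
import pickle
d=cap('wrist','w2');pickle.dump(d,open('d2.pkl','wb'))
im=d['image'];hsv=cv2.cvtColor(im,cv2.COLOR_BGR2HSV);u,v=map(int,proj(d,[.557,.301,.032]));print(u,v)
x0,y0=u-75,v-75;h=hsv[y0:y0+150,x0:x0+150]
m=(((h[...,0]<16)|(h[...,0]>172))&(h[...,1]>70)&(h[...,2]>40)).astype(np.uint8)
k=max(cv2.findContours(cv2.morphologyEx(m,3,np.ones((5,5))),0,2)[0],key=cv2.contourArea)
w=np.array([ray(d,p[0][0]+x0,p[0][1]+y0,.032)[:2] for p in k],np.float32);r=cv2.minAreaRect(w*1000);print('tile',r)
b=((h[...,1]<40)&(h[...,2]>120)).astype(np.uint8)|m
k=max(cv2.findContours(cv2.morphologyEx(b,3,np.ones((5,5))),0,2)[0],key=cv2.contourArea)
w=np.array([ray(d,p[0][0]+x0,p[0][1]+y0,.034)[:2] for p in k],np.float32);print('mould top',cv2.minAreaRect(w*1000))
go(.557,.301,.03,60)
cv2.imwrite('pics/w2c.png',cv2.resize(im[v-90:v+90,u-110:u+110],None,fx=3,fy=3,interpolation=cv2.INTER_CUBIC))
```

```text
315 243
tile ((555.6524047851562, 299.6240539550781), (37.854400634765625, 37.27505111694336), 60.29508972167969)
mould top ((556.1724243164062, 299.37176513671875), (65.4618911743164, 64.79647827148438), 60.302024841308594)
t 3.25 pos [0.5579 0.3011 0.1959] yaw 60.1 tilt [-1.e-04 -5.e-04 -1.e+00] shift mm [  0.8  -0.4 165.9] turn 0.0017 F [ 0.78 -0.22 -0.19] open 0.0853 g 0.0
```

View pics/w2c.png

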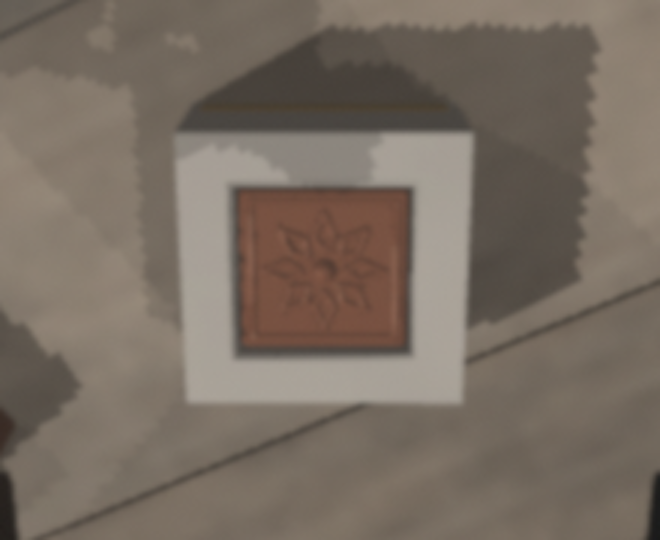

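The picture shows the mould upright with the rosette tile centred, and the jaws are aligned with its sides. I'll go down to grasp it.

>>> {"api": "drive_tool", "payload": {
  "rows": [
    [[0.001, -0.002, 0.03], 0],
    [[0, 0, 0.03], 0],
    [[0, 0, 0.03], 0],
    [[0, 0, 0.02], 0],
    [[0, 0, 0.012], 0],
    [[0, 0, 0], 0],
    [[0, 0, 0], 0]
  ],
  "jaw": 0
}}

```text
t: 3.95
tool_pos: [0.5572, 0.2995, 0.0752]
tool_rot: [0.814, 3.033, 0.002]
contact_force: [0.4, 0.3, 0.8]
opening: 0.0854
grip_force: 0.0
```

>>> {"api": "drive_tool", "payload": {
  "rows": [
    [[0, 0, 0], 0],
    [[0, 0, 0], 0],
    [[0, 0, 0], 0],
    [[0, 0, 0], 0],
    [[0, 0, 0], 0],
    [[0, 0, 0], 0],
    [[0, 0, 0], 0]
  ],
  "jaw": 1,
  "grip_force": 50
}}

```text
t: 4.65
tool_pos: [0.5575, 0.3001, 0.0761]
tool_rot: [0.812, 3.032, 0.002]
contact_force: [-0.4, -0.7, 5.9]
opening: 0.0631
grip_force: 58.8
```

>>> {"api": "drive_tool", "payload": {
  "rows": [
    [[0, 0, -0.005], 0],
    [[0, 0, -0.02], 0],
    [[0, 0, -0.03], 0],
    [[0, 0, -0.03], 0],
    [[0, 0, -0.03], 0],
    [[0, 0, -0.005], 0],
    [[0, 0, 0], 0],
    [[0, 0, 0], 0]
  ]
}}

```text
t: 5.45
tool_pos: [0.555, 0.2993, 0.1913]
tool_rot: [-0.813, -3.031, 0.004]
contact_force: [-0.0, -0.6, -4.5]
opening: 0.0629
grip_force: 57.8
```

Run:
```python
from h import *
import pickle
d=cap('wrist','w3');pickle.dump(d,open('d3.pkl','wb'))
s=cap('scene','s3');pickle.dump(s,open('s3.pkl','wb'))
M=go(.559,.002,.20)
o=ctrl.get_obs();print(o['wrist_torque'])
im=d['image'];hsv=cv2.cvtColor(im,cv2.COLOR_BGR2HSV)
m=(((hsv[...,0]<16)|(hsv[...,0]>172))&(hsv[...,1]>70)&(hsv[...,2]>40)).astype(np.uint8)
gz=o['tool_pos'][2]-.074+.032
u,v=map(int,proj(d,list(o['tool_pos'][:2])+[gz]));print(u,v)
x0,y0=u-75,v-75
k=max(cv2.findContours(cv2.morphologyEx(m[y0:y0+150,x0:x0+150],3,np.ones((5,5))),0,2)[0],key=cv2.contourArea)
w=np.array([ray(d,p[0][0]+x0,p[0][1]+y0,gz)[:2] for p in k],np.float32);r=cv2.minAreaRect(w*1000);print('tile',r)
e=np.array([r[0][0]/1000,r[0][1]/1000,gz])-o['tool_pos'];print('tile in tool mm',(M.T@e)*1000)
```

```text
t 5.55 pos [0.555  0.2992 0.1909] yaw 59.99 tilt [-0.0045 -0.0018 -1.    ] shift mm [-152.1 -255.4   -8.6] turn None F [ 0.33 -0.03 -3.8 ] open 0.0635 g 57.76776028331369
[-0.02936407  0.00677486  0.00457946]
316 355
tile ((552.197509765625, 300.2068786621094), (37.25368118286133, 37.0070686340332), 60.1832160949707)
tile in tool mm [ 2.75891047 -0.3664203  42.0102651 ]
```

View pics/w3.png

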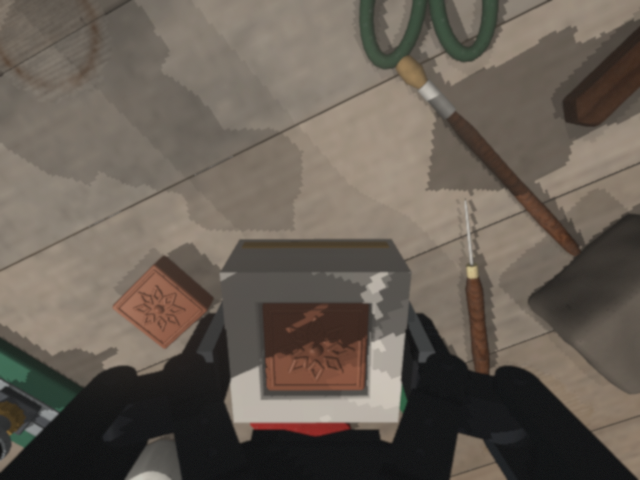

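The mould is held upright between the pads, with the tile at (315,349). Now I'll carry it to the stand.

>>> {"api": "drive_tool", "payload": {
  "rows": [
    [[-0.009, -0.0152, 0], 0],
    [[-0.018, -0.03, 0], 0],
    [[-0.018, -0.03, 0], 0],
    [[-0.018, -0.03, 0], 0],
    [[-0.018, -0.03, 0], 0],
    [[-0.018, -0.03, 0], 0],
    [[-0.018, -0.03, 0], 0],
    [[-0.018, -0.03, 0], 0],
    [[-0.009, -0.015, 0], 0],
    [[-0.009, -0.015, 0], 0]
  ]
}}

```text
t: 6.55
tool_pos: [0.5602, 0.0002, 0.1927]
tool_rot: [-0.815, -3.032, 0.001]
contact_force: [0.0, -0.2, -3.2]
opening: 0.0631
grip_force: 57.6
```

>>> {"api": "drive_tool", "payload": {
  "rows": [
    [[0, 0, 0], 0],
    [[0, 0, 0], 0],
    [[0, 0, 0], 0],
    [[0, 0, 0], 0]
  ]
}}

```text
t: 6.95
tool_pos: [0.5609, 0.0029, 0.1936]
tool_rot: [-0.812, -3.034, -0.0]
contact_force: [0.2, -0.0, -2.8]
opening: 0.0629
grip_force: 57.6
```

Run:
```python
from h import *
o=[ctrl.get_obs()]
d=cap('scene','s4');e=cap('side','e4')
for i in range(2): go(.560,.0016,.171,60)
for n,q in(('scene',d),('side',e)):
  u,v=map(int,proj(q,[.559,.002,.1])); print(n,u,v)
```

```text
t 7.05 pos [0.5611 0.0029 0.1938] yaw 60.05 tilt [-2.e-04  1.e-04 -1.e+00] shift mm [ 0.3 -1.6 22.8] turn 0.0009 F [ 0.84 -0.92 -4.21] open 0.0631 g 57.60699434671551
t 7.05 pos [0.5611 0.0029 0.1938] yaw 60.05 tilt [-2.e-04  1.e-04 -1.e+00] shift mm [ 0.3 -1.6 22.8] turn 0.0009 F [ 0.84 -0.92 -4.21] open 0.0631 g 57.60699434671551
scene 312 255
side 338 224
```

>>> {"api": "drive_tool", "payload": {
  "rows": [
    [[0, -0.0015, 0.01], 0],
    [[0, 0, 0.01], 0],
    [[0, 0, 0.006], 0],
    [[0, 0, 0], 0],
    [[0, 0, 0], 0],
    [[0, 0, 0], 0]
  ]
}}

```text
t: 7.65
tool_pos: [0.5607, 0.0009, 0.1683]
tool_rot: [0.813, 3.034, 0.0]
contact_force: [-0.6, -0.1, -3.2]
opening: 0.0633
grip_force: 57.5
```

>>> {"api": "drive_tool", "payload": {
  "rows": [
    [[0, 0, 0.001], 0],
    [[0, 0, 0.001], 0],
    [[0, 0, 0.001], 0],
    [[0, 0, 0.001], 0],
    [[0, 0, 0], 0]
  ]
}}

```text
t: 8.15
tool_pos: [0.5602, 0.0009, 0.1637]
tool_rot: [-0.813, -3.034, 0.0]
contact_force: [-0.0, -0.3, -3.9]
opening: 0.0634
grip_force: 57.5
```

>>> {"api": "drive_tool", "payload": {
  "rows": [
    [[0, 0, 0.001], 0],
    [[0, 0, 0.001], 0],
    [[0, 0, 0], 0]
  ]
}}

```text
t: 8.45
tool_pos: [0.5603, 0.0009, 0.1617]
tool_rot: [-0.813, -3.034, 0.0]
contact_force: [-0.0, -0.8, -3.4]
opening: 0.0629
grip_force: 57.5
```

>>> {"api": "drive_tool", "payload": {
  "rows": [
    [[0, 0, 0.001], 0],
    [[0, 0, 0.0005], 0],
    [[0, 0, 0], 0]
  ]
}}

```text
t: 8.75
tool_pos: [0.5603, 0.0009, 0.1603]
tool_rot: [-0.813, -3.034, 0.0]
contact_force: [-1.1, -0.3, -3.2]
opening: 0.063
grip_force: 57.5
```

>>> {"api": "drive_tool", "payload": {
  "rows": [
    [[0, 0, 0.0005], 0],
    [[0, 0, 0.0005], 0],
    [[0, 0, 0], 0]
  ]
}}

```text
t: 9.05
tool_pos: [0.5603, 0.0009, 0.1593]
tool_rot: [-0.813, -3.034, 0.0]
contact_force: [-0.8, -0.3, -4.2]
opening: 0.0628
grip_force: 57.5
```

>>> {"api": "drive_tool", "payload": {
  "rows": [
    [[0, 0, 0.0005], 0],
    [[0, 0, 0.0005], 0],
    [[0, 0, 0], 0]
  ]
}}

```text
t: 9.35
tool_pos: [0.5603, 0.0009, 0.1583]
tool_rot: [-0.813, -3.034, 0.0]
contact_force: [0.2, -0.3, -3.3]
opening: 0.063
grip_force: 57.5
```

No resistance 4 mm below the tip height, so the rod is in the hole. I'll go on slowly until it meets the tile.

>>> {"api": "drive_tool", "payload": {
  "rows": [
    [[0, 0, 0.001], 0],
    [[0, 0, 0.001], 0],
    [[0, 0, 0.001], 0],
    [[0, 0, 0.001], 0],
    [[0, 0, 0], 0]
  ]
}}

```text
t: 9.85
tool_pos: [0.5602, 0.0009, 0.1541]
tool_rot: [-0.813, -3.034, 0.0]
contact_force: [0.2, -0.1, -3.9]
opening: 0.063
grip_force: 57.5
```

>>> {"api": "drive_tool", "payload": {
  "rows": [
    [[0, 0, 0.001], 0],
    [[0, 0, 0.001], 0],
    [[0, 0, 0.001], 0],
    [[0, 0, 0.001], 0],
    [[0, 0, 0], 0]
  ]
}}

```text
t: 10.35
tool_pos: [0.5602, 0.0009, 0.1502]
tool_rot: [-0.813, -3.034, 0.0]
contact_force: [1.0, 0.2, -3.0]
opening: 0.0632
grip_force: 57.5
```

>>> {"api": "drive_tool", "payload": {
  "rows": [
    [[0, 0, 0.001], 0],
    [[0, 0, 0.001], 0],
    [[0, 0, 0.001], 0],
    [[0, 0, 0], 0]
  ]
}}

```text
t: 10.75
tool_pos: [0.5603, 0.0009, 0.1472]
tool_rot: [-0.813, -3.034, 0.0]
contact_force: [0.1, -0.2, -3.8]
opening: 0.0636
grip_force: 57.5
```

>>> {"api": "drive_tool", "payload": {
  "rows": [
    [[0, 0, 0.0007], 0],
    [[0, 0, 0.0007], 0],
    [[0, 0, 0.0006], 0],
    [[0, 0, 0], 0]
  ]
}}

```text
t: 11.15
tool_pos: [0.5603, 0.0009, 0.1453]
tool_rot: [-0.813, -3.034, 0.0]
contact_force: [-0.3, 0.3, -3.8]
opening: 0.0632
grip_force: 57.5
```

>>> {"api": "drive_tool", "payload": {
  "rows": [
    [[0, 0, 0.0005], 0],
    [[0, 0, 0.0005], 0],
    [[0, 0, 0], 0]
  ]
}}

```text
t: 11.45
tool_pos: [0.5605, 0.0009, 0.1448]
tool_rot: [0.813, 3.034, 0.0]
contact_force: [-1.4, -0.3, -1.0]
opening: 0.0633
grip_force: 57.8
```

>>> {"api": "drive_tool", "payload": {
  "rows": [
    [[0, 0, 0.0005], 0],
    [[0, 0, 0], 0]
  ]
}}

```text
t: 11.65
tool_pos: [0.5605, 0.0009, 0.1444]
tool_rot: [0.813, 3.034, -0.0]
contact_force: [-2.3, -0.1, 0.6]
opening: 0.0631
grip_force: 58.0
```

>>> {"api": "drive_tool", "payload": {
  "rows": [
    [[0, 0, 0.0005], 0],
    [[0, 0, 0.0003], 0],
    [[0, 0, 0], 0]
  ]
}}

```text
t: 11.95
tool_pos: [0.5607, 0.0009, 0.1439]
tool_rot: [0.813, 3.034, 0.0]
contact_force: [-4.0, 0.6, 4.6]
opening: 0.0631
grip_force: 58.4
```

>>> {"api": "drive_tool", "payload": {
  "rows": [
    [[0, 0, 0.0003], 0],
    [[0, 0, 0.0003], 0],
    [[0, 0, 0], 0]
  ]
}}

```text
t: 12.25
tool_pos: [0.5607, 0.0009, 0.1436]
tool_rot: [0.813, 3.034, 0.0]
contact_force: [-5.7, 0.8, 7.0]
opening: 0.0629
grip_force: 58.7
```

>>> {"api": "drive_tool", "payload": {
  "rows": [
    [[0, 0, 0.0003], 0],
    [[0, 0, 0.0003], 0],
    [[0, 0, 0], 0]
  ]
}}

```text
t: 12.55
tool_pos: [0.5608, 0.0009, 0.1433]
tool_rot: [0.813, 3.034, 0.0]
contact_force: [-4.7, 0.4, 9.0]
opening: 0.063
grip_force: 58.9
```

>>> {"api": "drive_tool", "payload": {
  "rows": [
    [[0, 0, 0.0003], 0],
    [[0, 0, 0.0003], 0],
    [[0, 0, 0], 0]
  ]
}}

```text
t: 12.85
tool_pos: [0.561, 0.0009, 0.143]
tool_rot: [0.813, 3.034, 0.0]
contact_force: [-5.1, 0.6, 8.7]
opening: 0.0629
grip_force: 59.0
```

>>> {"api": "drive_tool", "payload": {
  "rows": [
    [[0, 0, 0.0003], 0],
    [[0, 0, 0.0003], 0],
    [[0, 0, 0], 0]
  ]
}}

```text
t: 13.15
tool_pos: [0.5611, 0.0008, 0.1425]
tool_rot: [0.813, 3.033, 0.0]
contact_force: [-5.5, -0.1, 9.8]
opening: 0.0629
grip_force: 59.1
```

>>> {"api": "drive_tool", "payload": {
  "rows": [
    [[0, 0, 0.0003], 0],
    [[0, 0, 0], 0]
  ]
}}

```text
t: 13.35
tool_pos: [0.5611, 0.0008, 0.1423]
tool_rot: [0.813, 3.033, 0.0]
contact_force: [-4.3, -0.1, 9.8]
opening: 0.0632
grip_force: 59.1
```

>>> {"api": "drive_tool", "payload": {
  "rows": [
    [[0.0003, -0.0002, 0.0004], 0],
    [[0, 0, 0.0004], 0],
    [[0, 0, 0.0004], 0],
    [[0, 0, 0], 0]
  ]
}}

```text
t: 13.75
tool_pos: [0.5612, 0.0008, 0.1415]
tool_rot: [0.813, 3.032, 0.001]
contact_force: [-4.1, 0.3, 10.2]
opening: 0.0633
grip_force: 59.2
```

>>> {"api": "drive_tool", "payload": {
  "rows": [
    [[0, 0, 0.0004], 0],
    [[0, 0, 0.0004], 0],
    [[0, 0, 0.0004], 0],
    [[0, 0, 0.0004], 0],
    [[0, 0, 0], 0]
  ]
}}

```text
t: 14.25
tool_pos: [0.5613, 0.0008, 0.14]
tool_rot: [0.813, 3.032, 0.001]
contact_force: [-4.5, 0.3, 12.3]
opening: 0.0629
grip_force: 59.3
```

>>> {"api": "drive_tool", "payload": {
  "rows": [
    [[0, 0, 0.0004], 0],
    [[0, 0, 0.0004], 0],
    [[0, 0, 0.0004], 0],
    [[0, 0, 0.0004], 0],
    [[0, 0, 0], 0]
  ]
}}

```text
t: 14.75
tool_pos: [0.5605, 0.0009, 0.1362]
tool_rot: [0.813, 3.033, 0.001]
contact_force: [1.0, -0.2, -3.5]
opening: 0.0631
grip_force: 57.7
```

The tile has come free, with about 16 N at most from the rod. I'll go on down to the collar.

>>> {"api": "drive_tool", "payload": {
  "rows": [
    [[0, 0, 0.0007], 0],
    [[0, 0, 0.0007], 0],
    [[0, 0, 0.0007], 0],
    [[0, 0, 0.0007], 0],
    [[0, 0, 0], 0]
  ]
}}

```text
t: 15.25
tool_pos: [0.5599, 0.0009, 0.1328]
tool_rot: [-0.813, -3.034, 0.0]
contact_force: [0.2, -0.5, -3.1]
opening: 0.0627
grip_force: 57.7
```

>>> {"api": "drive_tool", "payload": {
  "rows": [
    [[0, 0, 0.0005], 0],
    [[0, 0, 0.0005], 0],
    [[0, 0, 0.0005], 0],
    [[0, 0, 0], 0]
  ]
}}

```text
t: 15.65
tool_pos: [0.5599, 0.0009, 0.1315]
tool_rot: [-0.813, -3.034, 0.0]
contact_force: [0.1, -0.3, -3.0]
opening: 0.0628
grip_force: 57.7
```

>>> {"api": "drive_tool", "payload": {
  "rows": [
    [[0, 0, 0.0005], 0],
    [[0, 0, 0.0005], 0],
    [[0, 0, 0], 0]
  ]
}}

```text
t: 15.95
tool_pos: [0.5601, 0.0009, 0.1309]
tool_rot: [0.813, 3.034, 0.0]
contact_force: [-0.6, 0.5, -1.8]
opening: 0.0629
grip_force: 57.9
```

>>> {"api": "drive_tool", "payload": {
  "rows": [
    [[0, 0, 0.0005], 0],
    [[0, 0, 0.0005], 0],
    [[0, 0, 0], 0],
    [[0, 0, 0], 0],
    [[0, 0, 0], 0]
  ]
}}

```text
t: 16.45
tool_pos: [0.5602, 0.0009, 0.1301]
tool_rot: [0.813, 3.034, 0.0]
contact_force: [-2.0, 0.1, 1.5]
opening: 0.0631
grip_force: 58.3
```

>>> {"api": "drive_tool", "payload": {
  "rows": [
    [[0, 0, 0], 0],
    [[0, 0, 0], 0],
    [[0, 0, 0], 0]
  ],
  "grip_force": 20
}}

```text
t: 16.75
tool_pos: [0.5602, 0.0009, 0.1299]
tool_rot: [0.813, 3.034, 0.0]
contact_force: [-2.6, 0.6, 3.5]
opening: 0.0631
grip_force: 58.3
```

>>> {"api": "drive_tool", "payload": {
  "rows": [
    [[0, 0, 0], 0],
    [[0, 0, 0], 0],
    [[0, 0, 0], 0],
    [[0, 0, 0], 0],
    [[0, 0, 0], 0],
    [[0, 0, 0], 0]
  ],
  "jaw": 0
}}

```text
t: 17.35
tool_pos: [0.56, 0.0009, 0.1297]
tool_rot: [0.813, 3.034, -0.0]
contact_force: [-0.6, -0.0, 0.4]
opening: 0.085
grip_force: 0.0
```

>>> {"api": "drive_tool", "payload": {
  "rows": [
    [[0, 0, -0.01], 0],
    [[0, 0, -0.03], 0],
    [[0, 0, -0.03], 0],
    [[0, 0, -0.03], 0],
    [[0, 0, -0.02], 0],
    [[0, 0, 0], 0],
    [[0, 0, 0], 0],
    [[0, 0, 0], 0]
  ]
}}

```text
t: 18.15
tool_pos: [0.5592, 0.001, 0.2479]
tool_rot: [-0.813, -3.032, 0.001]
contact_force: [0.1, 1.0, -0.4]
opening: 0.0852
grip_force: 0.0
```

Run:
```python
from h import *
import pickle
d=cap('wrist','w5');pickle.dump(d,open('d5.pkl','wb'))
Z=.101
im=d['image'];hsv=cv2.cvtColor(im,cv2.COLOR_BGR2HSV)
m=(((hsv[...,0]<16)|(hsv[...,0]>172))&(hsv[...,1]>70)&(hsv[...,2]>40)).astype(np.uint8)
u,v=map(int,proj(d,[.559,.002,Z]));x0,y0=u-80,v-80
k=max(cv2.findContours(cv2.morphologyEx(m[y0:y0+160,x0:x0+160],3,np.ones((5,5))),0,2)[0],key=cv2.contourArea)
w=np.array([ray(d,p[0][0]+x0,p[0][1]+y0,Z)[:2] for p in k],np.float32);print(u,v,cv2.minAreaRect(w*1000))
go(.559,.002,.155,60)
```

```text
317 251 ((557.56787109375, 2.2513179779052734), (37.747589111328125, 39.80915832519531), 60.070980072021484)
t 18.2 pos [0.5591 0.001  0.2477] yaw 59.99 tilt [-3.3e-03  4.0e-04 -1.0e+00] shift mm [ 0.3  0.9 92.7] turn -0.0002 F [-0.09 -0.97 -0.73] open 0.0854 g 0.0
```

View pics/w5.png

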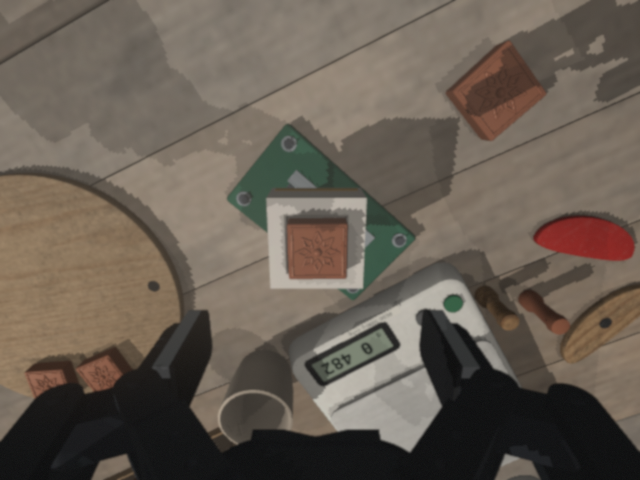

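The mould sits on the collar, heading unchanged, with the tile proud at (318,249). I'll half-close the jaws, feel for the rim, then back off and pinch.

>>> {"api": "drive_tool", "payload": {
  "rows": [
    [[0, 0.0005, 0.02], 0],
    [[0, 0, 0.02], 0],
    [[0, 0, 0.015], 0],
    [[0, 0, 0.01], 0],
    [[0, 0, 0], 0],
    [[0, 0, 0], 0],
    [[0, 0, 0], 0]
  ],
  "jaw": 0.42
}}

```text
t: 18.9
tool_pos: [0.5609, 0.0012, 0.1859]
tool_rot: [0.813, 3.033, 0.0]
contact_force: [0.2, -0.5, 0.0]
opening: 0.0495
grip_force: 0.0
```

Run:
```python
from h import *
import pickle
d=cap('side','e6');pickle.dump(d,open('e6.pkl','wb'))
go(.559,.0015,.17,60)
u,v=map(int,proj(d,[.559,.002,.1]));print(u,v)
cv2.imwrite('pics/e6c.png',cv2.resize(d['image'][v-70:v+50,u-80:u+80],None,fx=5,fy=5,interpolation=cv2.INTER_CUBIC))
for z in(.089,.1,.1104):print(z,proj(d,[.559,.002,z]))
```

```text
t 18.95 pos [0.561  0.0012 0.1859] yaw 59.99 tilt [ 2.e-03 -3.e-04 -1.e+00] shift mm [ 1.9 -0.8 15.9] turn -0.0002 F [ 0.14  0.79 -0.12] open 0.0498 g 0.0
338 224
0.089 (np.float64(338.7997321981744), np.float64(228.55606654655023))
0.1 (np.float64(338.81589891007195), np.float64(224.51423600101117))
0.1104 (np.float64(338.83132181019926), np.float64(220.6583654176607))
```

View pics/e6c.png

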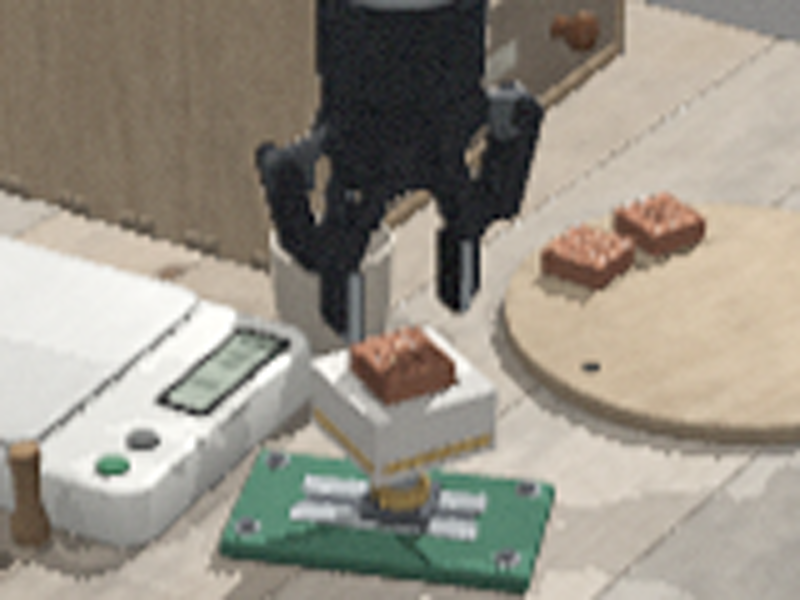

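The side crop shows the fingertips astride the tile and about 28 mm above the rim. The mould is level.

>>> {"api": "drive_tool", "payload": {
  "rows": [
    [[0, 0, 0.01], 0],
    [[0, 0, 0.006], 0],
    [[0, 0, 0.004], 0],
    [[0, 0, 0], 0],
    [[0, 0, 0], 0]
  ]
}}

```text
t: 19.45
tool_pos: [0.5602, 0.0013, 0.1644]
tool_rot: [-0.813, -3.034, 0.0]
contact_force: [-0.5, -0.1, 0.0]
opening: 0.0492
grip_force: 0.0
```

>>> {"api": "drive_tool", "payload": {
  "rows": [
    [[0, 0, 0.001], 0],
    [[0, 0, 0.001], 0],
    [[0, 0, 0.001], 0],
    [[0, 0, 0], 0]
  ]
}}

```text
t: 19.85
tool_pos: [0.5602, 0.0014, 0.1616]
tool_rot: [-0.813, -3.034, 0.0]
contact_force: [-1.0, 0.0, 0.5]
opening: 0.0494
grip_force: 0.0
```

>>> {"api": "drive_tool", "payload": {
  "rows": [
    [[0, 0, 0.0007], 0],
    [[0, 0, 0.0007], 0],
    [[0, 0, 0], 0]
  ]
}}

```text
t: 20.15
tool_pos: [0.5602, 0.0013, 0.1602]
tool_rot: [-0.813, -3.034, 0.0]
contact_force: [0.1, 0.1, -0.3]
opening: 0.0493
grip_force: 0.0
```

>>> {"api": "drive_tool", "payload": {
  "rows": [
    [[0, 0, 0.0005], 0],
    [[0, 0, 0.0005], 0],
    [[0, 0, 0], 0]
  ]
}}

```text
t: 20.45
tool_pos: [0.5602, 0.0013, 0.1592]
tool_rot: [-0.813, -3.034, 0.0]
contact_force: [-0.0, -0.4, -0.9]
opening: 0.0494
grip_force: 0.0
```

>>> {"api": "drive_tool", "payload": {
  "rows": [
    [[0, 0, 0.0005], 0],
    [[0, 0, 0.0005], 0],
    [[0, 0, 0], 0]
  ]
}}

```text
t: 20.75
tool_pos: [0.5602, 0.0013, 0.1582]
tool_rot: [-0.813, -3.034, 0.0]
contact_force: [0.5, 0.4, 0.5]
opening: 0.0493
grip_force: 0.0
```

>>> {"api": "drive_tool", "payload": {
  "rows": [
    [[0, 0, -0.001], 0],
    [[0, 0, 0], 0],
    [[0, 0, 0], 0],
    [[0, 0, 0], 0],
    [[0, 0, 0], 0],
    [[0, 0, 0], 0],
    [[0, 0, 0], 0]
  ],
  "jaw": 1,
  "grip_force": 30
}}

```text
t: 21.45
tool_pos: [0.5605, 0.0014, 0.1595]
tool_rot: [0.813, 3.034, 0.0]
contact_force: [0.6, 0.2, 1.5]
opening: 0.0372
grip_force: 36.6
```

>>> {"api": "drive_tool", "payload": {
  "rows": [
    [[0, 0, -0.001], 0],
    [[0, 0, -0.002], 0],
    [[0, 0, -0.004], 0],
    [[0, 0, -0.01], 0],
    [[0, 0, -0.02], 0],
    [[0, 0, -0.02], 0],
    [[0, 0, -0.01], 0],
    [[0, 0, 0], 0],
    [[0, 0, 0], 0]
  ]
}}

```text
t: 22.35
tool_pos: [0.56, 0.0014, 0.226]
tool_rot: [-0.813, -3.034, 0.0]
contact_force: [-0.7, -0.3, -1.7]
opening: 0.037
grip_force: 35.9
```

Run:
```python
from h import *
import pickle
d=cap('side','e7');w=cap('wrist','w7')
go(.505,-.261,.2)
D=pickle.load(open('d0.pkl','rb'))['scene'];im=D['image']
hsv=cv2.cvtColor(im,cv2.COLOR_BGR2HSV)
u,v=map(int,proj(d,[.559,.002,.1]))
a=cv2.resize(d['image'][v-110:v+50,u-80:u+80],(400,400),interpolation=2);b=cv2.resize(w['image'],(400,300))
c=np.zeros((400,800,3),np.uint8);c[:,:400]=a;c[:300,400:]=b;cv2.imwrite('pics/c7.png',c)
# bat: wood-coloured disc ellipse by threshold edges
for p in((295,380),(411,380),(353,327),(353,436)):print(ray(D,*p,.012))
```

```text
t 22.45 pos [0.5596 0.0014 0.2249] yaw 59.99 tilt [-2.3e-03  3.0e-04 -1.0e+00] shift mm [ -84.  -254.5   25. ] turn None F [-0.85 -0.62 -0.96] open 0.0371 g 35.873510241508484
[ 0.40347117 -0.20127575  0.012     ]
[ 0.60971856 -0.31692246  0.012     ]
[ 0.57152768 -0.15260797  0.012     ]
[ 0.44613879 -0.35907565  0.012     ]
```

View pics/c7.png

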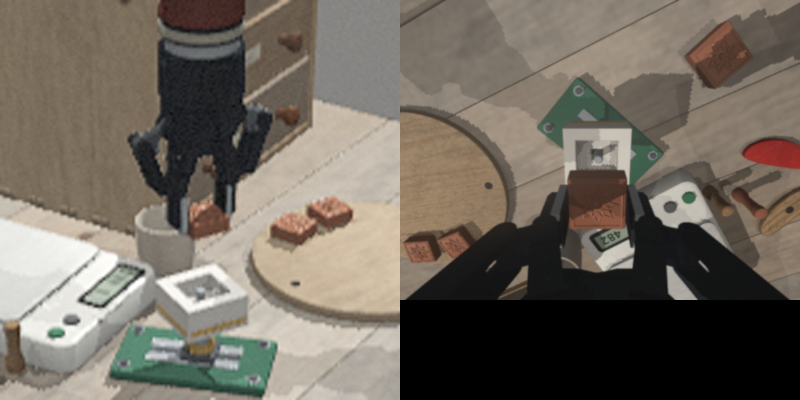

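The tile is lifted clear and held level, and the empty mould stays on the collar. Now over to the bat.

>>> {"api": "drive_tool", "payload": {
  "rows": [
    [[-0.0034, -0.0158, 0], 0],
    [[-0.0068, -0.0317, 0], 0],
    [[-0.0068, -0.0317, 0], 0],
    [[-0.0068, -0.0317, 0], 0],
    [[-0.0068, -0.0317, 0], 0],
    [[-0.0068, -0.0317, 0], 0],
    [[-0.0068, -0.0317, 0], 0],
    [[-0.0068, -0.0317, 0], 0],
    [[-0.0034, -0.0158, 0], 0],
    [[0, 0, 0.01], 0]
  ]
}}

```text
t: 23.45
tool_pos: [0.4803, -0.2477, 0.2172]
tool_rot: [0.818, 3.031, -0.002]
contact_force: [0.8, 0.3, -0.2]
opening: 0.0371
grip_force: 35.9
```

>>> {"api": "drive_tool", "payload": {
  "rows": [
    [[0, 0, 0.025], 0],
    [[0, 0, 0.03], 0],
    [[0, 0, 0.03], 0],
    [[0, 0, 0.02], 0],
    [[0, 0, 0.01], 0],
    [[0, 0, 0.006], 0],
    [[0, 0, 0], 0],
    [[0, 0, 0], 0]
  ]
}}

```text
t: 24.25
tool_pos: [0.4813, -0.2456, 0.0964]
tool_rot: [0.813, 3.033, -0.001]
contact_force: [-0.1, -1.1, 0.6]
opening: 0.0369
grip_force: 35.9
```

>>> {"api": "drive_tool", "payload": {
  "rows": [
    [[0, 0, 0.003], 0],
    [[0, 0, 0.002], 0],
    [[0, 0, 0.002], 0],
    [[0, 0, 0.001], 0],
    [[0, 0, 0], 0]
  ]
}}

```text
t: 24.75
tool_pos: [0.4804, -0.2453, 0.0871]
tool_rot: [-0.813, -3.034, -0.0]
contact_force: [0.8, 0.4, -0.9]
opening: 0.0371
grip_force: 35.9
```

>>> {"api": "drive_tool", "payload": {
  "rows": [
    [[0, 0, 0.001], 0],
    [[0, 0, 0.0005], 0],
    [[0, 0, 0], 0]
  ]
}}

```text
t: 25.05
tool_pos: [0.4807, -0.2455, 0.0862]
tool_rot: [-0.813, -3.034, 0.0]
contact_force: [-2.1, 0.8, 1.8]
opening: 0.0373
grip_force: 36.2
```

>>> {"api": "drive_tool", "payload": {
  "rows": [
    [[0, 0, 0.0005], 0],
    [[0, 0, 0.0005], 0],
    [[0, 0, 0], 0]
  ]
}}

```text
t: 25.35
tool_pos: [0.4807, -0.2455, 0.0861]
tool_rot: [-0.813, -3.034, -0.0]
contact_force: [-4.6, 3.2, 10.3]
opening: 0.0369
grip_force: 37.1
```

It has touched down at about 10 N. I'll ease off and release.

>>> {"api": "drive_tool", "payload": {
  "rows": [
    [[0, 0, -0.0005], 0],
    [[0, 0, 0], 0],
    [[0, 0, 0], 0]
  ]
}}

```text
t: 25.65
tool_pos: [0.4807, -0.2455, 0.0861]
tool_rot: [-0.813, -3.034, 0.0]
contact_force: [-2.7, 1.5, 6.2]
opening: 0.037
grip_force: 36.7
```

>>> {"api": "drive_tool", "payload": {
  "rows": [
    [[0, 0, 0], 0],
    [[0, 0, 0], 0],
    [[0, 0, 0], 0],
    [[0, 0, 0], 0],
    [[0, 0, 0], 0]
  ],
  "jaw": 0.35
}}

```text
t: 26.15
tool_pos: [0.4805, -0.2454, 0.0852]
tool_rot: [-0.813, -3.034, -0.0]
contact_force: [0.1, -0.3, 0.5]
opening: 0.0555
grip_force: 0.0
```

>>> {"api": "drive_tool", "payload": {
  "rows": [
    [[0, 0, -0.005], 0],
    [[0, 0, -0.02], 0],
    [[0, 0, -0.04], 0],
    [[0, 0, -0.04], 0],
    [[0, 0, -0.03], 0],
    [[0, 0, 0], 0],
    [[0, 0, 0], 0],
    [[0, 0, 0], 0]
  ]
}}

```text
t: 26.95
tool_pos: [0.4799, -0.2449, 0.2188]
tool_rot: [-0.813, -3.032, -0.001]
contact_force: [-1.0, -0.1, -0.4]
opening: 0.0555
grip_force: 0.0
```

Run:
```python
from h import *
import pickle
d=cap('scene','s8');w=cap('wrist','w8');z=pickle.load(open('d0.pkl','rb'))['scene']
go(.5,-.2,.2)
c=np.hstack([cv2.resize(d['image'][160:460,240:440],(360,540),interpolation=2),cv2.resize(w['image'][100:420,180:440],(438,540),interpolation=2)])
cv2.imwrite('pics/c8.png',c)
```

```text
t 27.05 pos [ 0.4798 -0.2449  0.2183] yaw 59.99 tilt [-0.0029  0.002  -1.    ] shift mm [ 4.9 49.  18.3] turn None F [0.01 0.39 0.06] open 0.0558 g 0.0
```

View pics/c8.png

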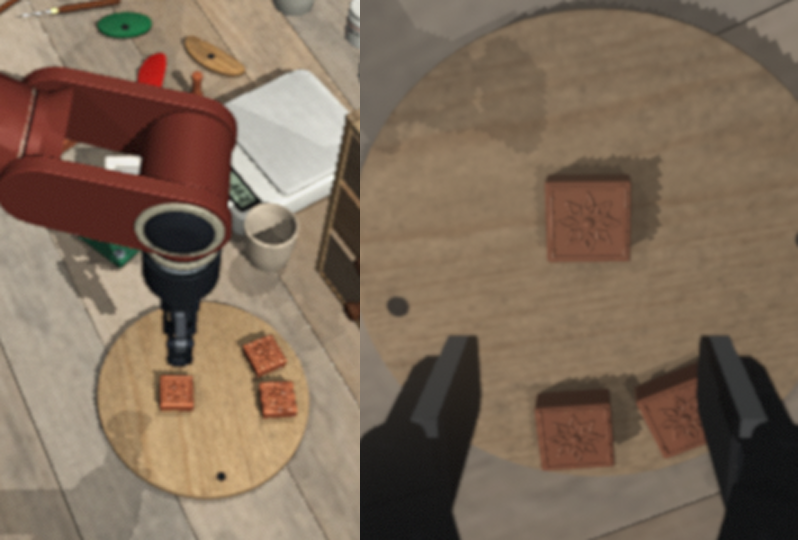

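The tile lies flat, pattern up, near the middle of the bat (right panel, at (588,218)), and the gripper is clear of everything.

```bash
python3 -c "
from station import ctrl
print(ctrl.finish_job())"
```

```text
the job is handed in; nothing more can be done
None
```

The job is handed in: the mould was left sitting on the stop collar, and the tile lies pattern up near the middle of the drying bat, done in about 27 s with no force over its limit in my readings.

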